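# Set and lock a depth gauge in a drilled soapstone cup

### The job

Lower the depth gauge's probe into the pink soapstone cup standing under it until its spring foot has gently touched the bottom of the bore, let go of it there, then swing the black-posted cam lever fully round to lock the probe at that height. Soapstone marks easily, so do not press the foot hard into it; leave the cup and the other carvings and tools where they are.

Things in the scene. Friction and masses are not known exactly. Their poses are not given: they have to be found in the camera images.
- gauge: Green depth gauge stand bolted to the bench. Origin: underside of base plate, below the probe's axis. x points from probe to column (away from the robot at yaw 0). Base plate 190 (x) by 160 (y) by 10 mm, from x = -65 to +125 mm. Column 22 mm thick at x = +85 mm, top at 155 mm. Head that guides the probe: 110 to 140 mm high, x = -30 to +110 mm, 44 mm wide.
- probe: Sliding probe: 12 mm rod, red knob (28 mm wide, 30 tall) on top. Origin: centre of knob's underside; the foot's tip is 140 mm below and starts 5 to 15 mm above the cup. Stays where left: drag 8 N either way, weight 1.7 N, so 6 to 7 N pushes it down while free. Brass foot, 14 mm wide, springs up from first touch at 2 N/mm, 7 mm at most. Foot force 0.5 to 7 N is a proper touch, held by the drag; over 10 N marks stone.
- lock (a joint): Angle of the cam lock lever, rad: 0 open, 1.2 at its far stop. It starts between 0 and 0.2 and counts as locked above 1.0. Increasing is anticlockwise seen from above. It stays where it is left; moving it at the post takes about 2 N at first and up to about 10 N once the cam grips the rod (from about 0.8 on).
- lock_post (a point): Top centre of the upright black post on the end of the lock lever, 14 mm in diameter; it stands up 32 mm clear above the 9 mm thick lever bar, free on all sides. Its top is 183.5 mm above the bench.
- lock_pivot (a point): Pivot of the lock lever, a vertical axis on top of the head, 30 mm in front (-x of the gauge) of the probe's axis, at 140.5 mm. The post moves on a circle of 90 mm radius about it: at lock = 0 the post lies to the robot's left of the gauge's -x direction by 0.6 rad, at 1.2 to the right by 0.6 rad.
- cup: Pink soapstone cup, loose, 86 mm in diameter and 60 mm tall, on the base plate below the probe. Origin: centre of its underside. A bore 40 mm wide goes down from the top; its depth is not known beforehand and differs from cup to cup: 25 to 45 mm.
- bowls: Bystander: nest of three soapstone bowls, 120 mm across and 58 mm tall. Origin: centre of its underside.
- pawn: Bystander: grey soapstone chess pawn, 34 mm across, 59 mm tall. Origin: centre of its underside.
- chuck_key: Bystander: brass drill chuck key lying flat, a T of 70 mm crossbar and 84 mm stem, up to 22 mm thick. Origin: middle of the crossbar, on the bench.
- tortoise: Bystander: pink soapstone tortoise, 105 by 84 mm, 46 mm tall. Origin: underside centre.
Things that resemble listed ones, but are neither listed nor needed, are in the scene too. Leave any blue or green look-alike of the cup alone.

How it is judged:
By the outcome, as a careful person would: the job done as asked, in the order asked, and still so for the second after the job is handed in, with the robot touching nothing.
It also fails if it takes over 48 s, if anything falls off the work surface, if the arm or the gripper's body presses on something with over 40 N, if the wrist force passes 120 N, or if a joint passes its speed limit or range.

### The arm

A 7-joint arm with a two-finger parallel gripper is mounted at the origin on the work surface. World frame = base frame: x ahead of the robot, y to its left, z up, the work surface at z = 0. Lengths are in m, angles in rad, forces in N, time in s.
With the tool pointing down it reaches from about 0.4 to 0.875 m from the base axis. Payload 6.5 kg.
Tool frame: the origin (TCP) lies at the very end of the fingers, on their centre line; the grasp point (between the pads) lies 19 mm behind it; z points along the fingers, y is the line along which they close (so a half turn about z gives the same grasp; the last joint's range is limited). The gripper opens to 85 mm and grips with 20 to 120 N. Pads are 22 mm wide; open, the fingers measure 114 mm over their backs; the gripper's body (76 mm by 85 mm) begins 54 mm behind the grasp point. The pads swing forward as they close: fully open they stand 13 mm farther back than shut.
Start: joints at [1.175, 0.536, -0.004, 1.538, 0.003, 1.067, -0.071], TCP at [0.211, -0.615, 0.231] pointing down, gripper open.
Joint ranges: [-2.7, 2.7], [-0.37, 2.16], [-1.27, 1.26], [0.24, 2.4], [-1.31, 4.45], [0.19, 1.91], [-2.76, 2.76]. Speed limits (rad/s): [2.39, 2.39, 3.14, 3.14, 3.14, 3.14, 3.14].

### API

Orientations are given as a rotation vector (axis times angle).
In Python, from workcell import env gives the robot as it stands.
- The arm moves only by the tool carry_out, never from a script. Its argument "plan" is a list of rows, each a list of 6 numbers: the shift along the world's x, y, z in units of 0.03 m (1.0 is 0.03 m), then the turn, a rotation vector about the world's x, y, z in units of 0.08 rad (1.0 is 0.08 rad). In form: [[dx, dy, dz, wx, wy, wz], ...]. A call has 1 to 5 rows; each row shifts and turns the commanded pose from where the row before left it; what a row does not reach is not made up. A row lasts 1/10 s, in which the tool goes at most 50 mm and 8.59 degrees, less where a joint would pass 70% of its speed; a pose out of reach is approached as far as the arm can. A call with a number of a shift or a turn outside -1 to 1 is refused whole. A call with a gripper value outside its range is refused whole. "jaw" is the closure, from 0 (fully open) to 1 (shut), set as the call begins (left out, the last holds). The fingers move at their own pace and stop on an object; "grip_force" is the grip in N (left out, the last holds). Time passes only in rows, so rows that do not move let the fingers close. It gives the time, the measured TCP pose, the force, the opening and the grip force at its end, in the units of the state.
- env.sense(): the state, without advancing time (a new reading comes with each control period).
- env.grab_frame(name): name is "scene" or "top"; returns the picture (400x640x3 uint8, red, green, blue); there is no depth.
- env.calibration(name): a dict with "vertical_fov" (degrees; the focal length in pixels is half the picture's height over the tangent of half this angle, whatever the lens; pixels are square), "cx", "cy" (the principal point, pixels), "k1" (the pictures are not rectified: a ray, as slopes to the right and down, at radius r is drawn at 1 + k1 r^2 times it, then the intrinsics apply), "R" (3x3) and "t" (3): a world point X has camera coordinates R X + t. Camera axes: x right, y down, z forward; pixel columns grow to the right and rows downward; lengths in m; the calibration is good to about 2 mm. A picture is of the moment at which its call begins. calibration takes no time and is no camera call.
- env.close_job(): hands the job in; it is judged then, once.
The state is a dict: "time_s": time; "qpos": joint angles; "qd": joint speeds; "tau": joint torques, N m; "eef_pos": TCP position; "orientation": TCP orientation; "ft_force": force on the tool from outside, world axes, zero at the start; "wrist_torque": the same for the moment, N m; "gripper_width": finger opening in m; "grasp_force": force on a finger pad.
Only numpy, scipy, OpenCV 4.12 (cv2) and the standard library are available. Lean on these libraries where they do the work, as an engineer would, in place of code of your own. Each camera call takes 0.05 s, during which the arm holds its last target. There are 200 camera calls.

## Working session

There is one attempt and no reset: what is moved stays moved. The work goes in short steps, Python scripts to look and compute and a tool call to move; the robot and the scene stay as the last step left them, time stands still between calls to the robot, and variables do not carry over. Pictures are saved under pics/ and viewed, at most 10 in all, crops included, and the job is handed in when it is done.

Besides the shell and the picture viewer there is one more tool, called after ">>>" as name([rows], argument=value, ...), one row to a line, values as JSON. carry_out: Moves the arm, as the interface text tells. Shifts and turns lie within -1 to 1; 1 stands for 0.03 m of shift or 0.08 rad of turn. Its arguments: {"type":"object","properties":{"plan":{"type":"array"},"jaw":{"type":"number"},"grip_force":{"type":"number"}},"required":["plan"]}

```bash
mkdir -p pics; cat > h.py <<'E'
import numpy as np, cv2
from workcell import env
def K(n):
    c=env.calibration(n); f=200/np.tan(np.radians(c["vertical_fov"])/2)
    return f,c["cx"],c["cy"],c["k1"],np.array(c["R"]),np.array(c["t"])
def ray(n,u,v):
    f,cx,cy,k,R,t=K(n); d=np.array([(u-cx)/f,(v-cy)/f]); s=d.copy()
    for _ in range(30): s=d/(1+k*(s@s))
    return -R.T@t, R.T@np.array([s[0],s[1],1])
def atz(n,u,v,z):
    o,d=ray(n,u,v); return o+d*(z-o[2])/d[2]
def proj(n,X):
    f,cx,cy,k,R,t=K(n); p=R@np.array(X)+t; s=p[:2]/p[2]; s=s*(1+k*(s@s)); return f*s+[cx,cy]
def tri(a,b):
    o1,d1=ray("top",*a);o2,d2=ray("scene",*b)
    A=np.stack([d1,-d2],1); l=np.linalg.lstsq(A,o2-o1,rcond=None)[0]
    p,q=o1+l[0]*d1,o2+l[1]*d2; return (p+q)/2,np.linalg.norm(p-q)
def snap(n,name,box=None,s=1):
    im=env.grab_frame(n)[:,:,::-1]
    if box: im=im[box[1]:box[3],box[0]:box[2]]
    cv2.imwrite("pics/"+name,cv2.resize(im,None,fx=s,fy=s,interpolation=cv2.INTER_CUBIC))
E
python3 -c "
from h import *
snap('scene','s0.png');snap('top','t0.png')
for n in('scene','top'):print(K(n)[0],-K(n)[4].T@K(n)[5],K(n)[4][2])
s=env.sense();print(s['time_s'],s['eef_pos'],s['orientation'],s['ft_force'])"
```

```text
399.3861591141337 [ 1.03067754 -0.07503938  0.81803617] [-0.50469142  0.14466211 -0.85109309]
392.2621242213184 [0.47745099 0.01265188 1.00989451] [ 0.18476674  0.03565405 -0.98213545]
0.1 [ 0.21027616 -0.61444374  0.23051722] [-3.09747523e+00 -5.15468384e-01  6.03593057e-04] [ 0.09488624  0.04405593 -0.43659549]
```

View pics/s0.png

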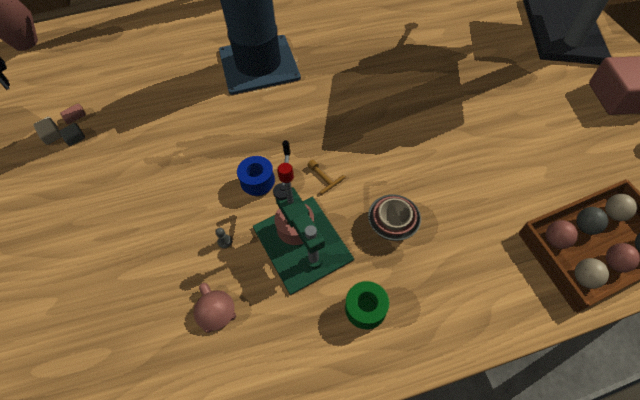

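View pics/t0.png

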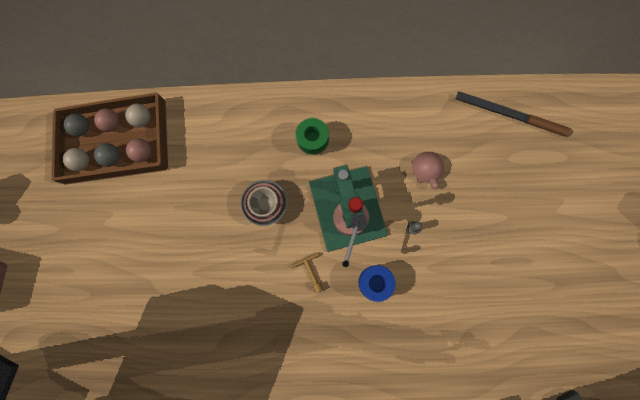

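The scene view faces the robot: red knob at about (286,172), black post at (286,148), column at (312,240). In the top view the knob is at (355,204), the post at (346,263) and the column at (343,174). I'll enlarge both.

```bash
python3 -c "
from h import *
snap('scene','s1.png',(220,120,370,300),3.3);snap('top','t1.png',(290,150,410,290),4)
"
```

```text
(no output)
```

View pics/s1.png

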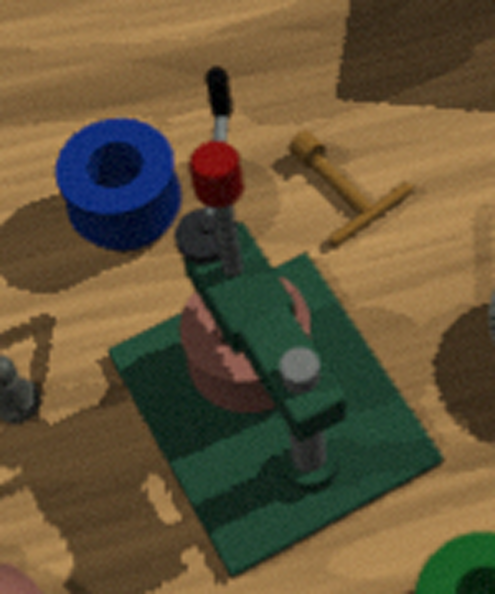

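View pics/t1.png

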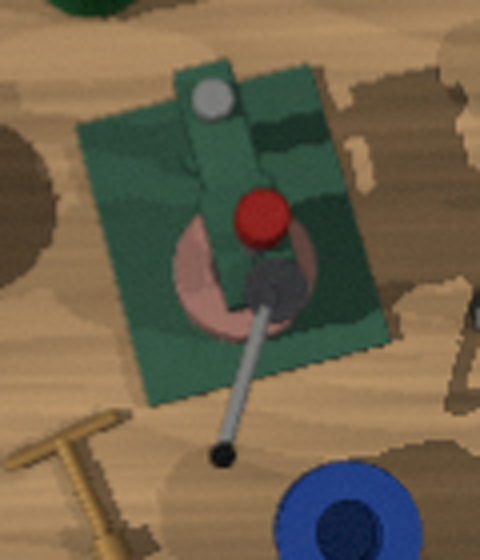

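The crops put the knob top at top (356,203.2) / scene (285.2,167.6), the post top at top (345.2,264) / scene (285.5,143), the column top at top (343.2,174.8) / scene (310.9,229.7), and the lever hub at top (359,222).

```bash
python3 -c "
from h import *
P,e=tri((345.2,264),(285.5,143));print('post',P,e,atz('top',345.2,264,.1835),atz('scene',285.5,143,.1835))
Kn,e=tri((356,203.2),(285.2,167.6));print('knobtop',Kn,e)
C,e=tri((343.2,174.8),(310.9,229.7));print('col',C,e)
c=(atz('top',343.2,174.8,.155)+atz('scene',310.9,229.7,.155))/2
for off in [(78,125),(315,65),(388,340),(152,405)]: print('plate',atz('top',290+off[0]/4,150+off[1]/4,.01))
v=c-Kn;print(np.linalg.norm(v[:2]),'yaw',np.arctan2(v[1],v[0]))
cs=[atz('top',290+o[0]/4,150+o[1]/4,.01)for o in [(78,125),(315,65),(388,340),(152,405)]]
ax=(cs[0]+cs[1]-cs[2]-cs[3])/2; y=np.arctan2(ax[1],ax[0]);print('plate len,yaw',np.linalg.norm(ax),y)
u=np.array([np.cos(y),np.sin(y)]);print('origin from plate',sum(cs)[:2]/4-.03*u,'from col',c[:2]-.085*u)
o=(Kn[:2]);pv=o-.03*u;d=P[:2]-pv;print('pivot',pv,'post r',np.linalg.norm(d),'lock',np.arctan2(d[1],d[0])-np.arctan2(-u[1],-u[0])+.6, 'mod',2*np.pi)
"
```

```text
post [ 0.48749266 -0.01021882  0.17998462] 0.0018004539649040467 [ 0.48731531 -0.01100848  0.1835    ] [ 0.49064048 -0.00969368  0.1835    ]
knobtop [ 0.60348264 -0.03226255  0.25226848] 0.0036490940144871076
col [ 0.6849387  -0.01237093  0.15457793] 0.0035045168237852918
plate [0.70511216 0.06995794 0.01      ]
plate [ 0.7406349  -0.08633633  0.01      ]
plate [ 0.55939022 -0.12435442  0.01      ]
plate [0.52230821 0.02640132 0.01      ]
0.08389763955928063 yaw 0.2392159607819172
plate len,yaw 0.18653809262245277 0.22043515392681542
origin from plate [ 0.6025873 -0.0351425] from col [ 0.60204801 -0.03096938]
pivot [ 0.57420857 -0.03882218] post r 0.09131156279691287 lock 6.344136667617379 mod 6.283185307179586
```

>>> carry_out([
  [0.6,0.9,0.5,0,0,0],
  [0.6,0.95,0.5,0,0,0],
  [0.65,0.97,0.5,0,0,0],
  [0.65,0.97,0.5,0,0,0],
  [0.65,0.97,0.5,0,0,0],
], jaw=1)

```text
time_s: 0.7
eef_pos: [0.3056, -0.4708, 0.3068]
orientation: [-3.099, -0.516, 0.0]
ft_force: [0.4, -0.8, -0.4]
gripper_width: 0.0122
grasp_force: 0.0
```

>>> carry_out([
  [0.65,0.97,0,0,0,0],
  [0.65,0.97,0,0,0,0],
  [0.65,0.97,0,0,0,0],
  [0.65,0.97,0,0,0,0],
  [0.65,0.97,0,0,0,0],
])

```text
time_s: 1.2
eef_pos: [0.403, -0.3254, 0.3063]
orientation: [3.099, 0.516, -0.0]
ft_force: [0.8, -0.9, 0.7]
gripper_width: -0.0002
grasp_force: 0.0
```

>>> carry_out([
  [0.65,0.97,0,0,0,0],
  [0.65,0.97,0,0,0,0],
  [0.65,0.97,0,0,0,0],
  [0.65,0.97,0,0,0,0],
  [0.65,0.97,0,0,0,0],
])

```text
time_s: 1.7
eef_pos: [0.5005, -0.1799, 0.3063]
orientation: [3.099, 0.515, -0.0]
ft_force: [0.6, 0.4, 0.1]
gripper_width: -0.0
grasp_force: 0.0
```

>>> carry_out([
  [0.68,0.98,0,0,0,0],
  [0.68,0.98,0,0,0,0],
  [0.68,0.98,0,0,0,0],
  [0.68,0.98,0,0,0,0],
  [0.67,0.98,0,0,0,0],
])

```text
time_s: 2.2
eef_pos: [0.6023, -0.033, 0.3061]
orientation: [3.099, 0.515, -0.001]
ft_force: [0.8, 0.1, 0.3]
gripper_width: 0.0002
grasp_force: 0.0
```

>>> carry_out([
  [0,0,-0.5,0,0,0],
  [0,0,-0.5,0,0,0],
  [0,0,-0.3,0,0,0],
  [0,0,0,0,0,0],
])

```text
time_s: 2.6
eef_pos: [0.6007, -0.0345, 0.2658]
orientation: [-3.099, -0.515, 0.004]
ft_force: [-0.8, -0.4, 0.5]
gripper_width: -0.0
grasp_force: 0.0
```

```bash
python3 -c "
from h import *
s=env.sense();print(s['eef_pos'],s['ft_force'],s['qpos'])
snap('scene','s2.png',(220,100,370,300),3);print([((proj('scene',s['eef_pos'])-[220,100])*3)])
"
```

```text
[ 0.60072434 -0.03445274  0.26584164] [-0.83220808 -0.37823384  0.46483282] [ 0.2130548   0.44165202 -0.31374983  1.61879636  0.1478529   1.10745318
 -1.38039342]
[array([185.32865031, 186.32734291])]
```

View pics/s2.png

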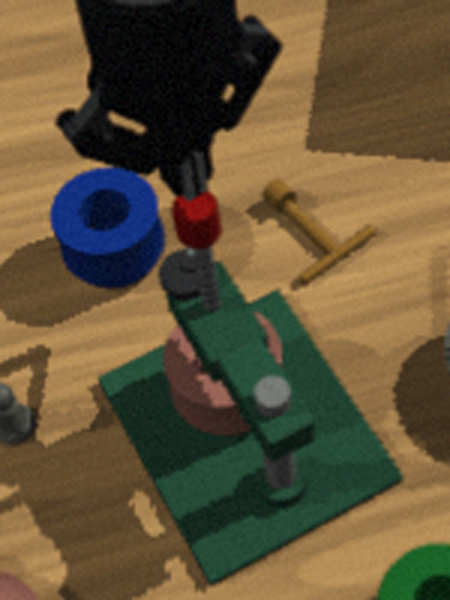

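The closed fingertips stand just above the middle of the red knob (finger at crop (190,195), knob top at (197,205)). I'll press down: fast while the foot cannot yet reach any bore bottom (TCP above 0.217), then in small steps.

>>> carry_out([
  [0,0.03,-0.1,0,0,0],
  [0.03,0.03,-0.12,0,0,0],
  [0.03,0,-0.12,0,0,0],
  [0,0,-0.12,0,0,0],
  [0,0,-0.12,0,0,0],
])

```text
time_s: 3.15
eef_pos: [0.6037, -0.0324, 0.2501]
orientation: [3.099, 0.516, 0.001]
ft_force: [-2.4, 0.2, 6.1]
gripper_width: -0.0
grasp_force: 3.2
```

>>> carry_out([
  [0,0,-0.1,0,0,0],
  [0,0,-0.1,0,0,0],
  [0,0,-0.1,0,0,0],
  [0,0,-0.1,0,0,0],
  [0,0,-0.1,0,0,0],
])

```text
time_s: 3.65
eef_pos: [0.6037, -0.0324, 0.2356]
orientation: [3.099, 0.516, 0.001]
ft_force: [-3.1, -0.2, 6.4]
gripper_width: -0.0001
grasp_force: 3.2
```

>>> carry_out([
  [0,0,-0.1,0,0,0],
  [0,0,-0.1,0,0,0],
  [0,0,-0.03,0,0,0],
  [0,0,-0.03,0,0,0],
])

```text
time_s: 4.05
eef_pos: [0.6036, -0.0324, 0.2278]
orientation: [3.099, 0.515, 0.001]
ft_force: [-2.2, 0.4, 6.6]
gripper_width: 0.0003
grasp_force: 3.2
```

>>> carry_out([
  [0,0,-0.08,0,0,0],
  [0,0,-0.08,0,0,0],
  [0,0,-0.05,0,0,0],
  [0,0,-0.03,0,0,0],
  [0,0,-0.02,0,0,0],
])

```text
time_s: 4.55
eef_pos: [0.6036, -0.0324, 0.22]
orientation: [3.099, 0.516, 0.001]
ft_force: [-2.6, -0.1, 6.4]
gripper_width: 0.0003
grasp_force: 3.2
```

>>> carry_out([
  [0,0,-0.02,0,0,0],
  [0,0,-0.02,0,0,0],
  [0,0,-0.02,0,0,0],
  [0,0,-0.02,0,0,0],
])

```text
time_s: 4.95
eef_pos: [0.6037, -0.0324, 0.2176]
orientation: [3.099, 0.516, 0.001]
ft_force: [-1.7, 0.3, 5.6]
gripper_width: -0.0003
grasp_force: 3.2
```

>>> carry_out([
  [0,0,-0.02,0,0,0],
  [0,0,-0.02,0,0,0],
  [0,0,-0.02,0,0,0],
  [0,0,-0.02,0,0,0],
])

```text
time_s: 5.35
eef_pos: [0.6037, -0.0324, 0.2153]
orientation: [3.099, 0.515, 0.001]
ft_force: [-2.6, -0.4, 5.6]
gripper_width: 0.0001
grasp_force: 3.2
```

>>> carry_out([
  [0,0,-0.02,0,0,0],
  [0,0,-0.02,0,0,0],
  [0,0,-0.02,0,0,0],
  [0,0,-0.02,0,0,0],
])

```text
time_s: 5.75
eef_pos: [0.6037, -0.0324, 0.2128]
orientation: [3.099, 0.516, 0.001]
ft_force: [-2.5, -0.8, 7.1]
gripper_width: -0.0001
grasp_force: 3.2
```

>>> carry_out([
  [0,0,-0.02,0,0,0],
  [0,0,-0.02,0,0,0],
])

```text
time_s: 5.95
eef_pos: [0.6037, -0.0324, 0.2116]
orientation: [3.099, 0.516, 0.001]
ft_force: [-1.5, -0.0, 6.1]
gripper_width: -0.0001
grasp_force: 3.2
```

>>> carry_out([
  [0,0,-0.02,0,0,0],
  [0,0,-0.02,0,0,0],
  [0,0,-0.02,0,0,0],
  [0,0,-0.02,0,0,0],
])

```text
time_s: 6.35
eef_pos: [0.6036, -0.0324, 0.2092]
orientation: [3.099, 0.516, 0.001]
ft_force: [-2.2, -0.3, 6.7]
gripper_width: -0.0
grasp_force: 3.2
```

>>> carry_out([
  [0,0,-0.02,0,0,0],
  [0,0,-0.02,0,0,0],
  [0,0,-0.02,0,0,0],
])

```text
time_s: 6.65
eef_pos: [0.6037, -0.0324, 0.2074]
orientation: [3.099, 0.515, 0.001]
ft_force: [-2.6, 0.4, 6.6]
gripper_width: 0.0
grasp_force: 3.2
```

>>> carry_out([
  [0,0,-0.02,0,0,0],
  [0,0,-0.02,0,0,0],
  [0,0,-0.02,0,0,0],
])

```text
time_s: 6.95
eef_pos: [0.6037, -0.0324, 0.2056]
orientation: [3.099, 0.516, 0.001]
ft_force: [-2.1, -0.1, 7.2]
gripper_width: 0.0001
grasp_force: 3.2
```

>>> carry_out([
  [0,0,-0.02,0,0,0],
  [0,0,-0.02,0,0,0],
])

```text
time_s: 7.15
eef_pos: [0.6037, -0.0324, 0.2045]
orientation: [3.099, 0.516, 0.001]
ft_force: [-3.3, -0.3, 7.2]
gripper_width: -0.0
grasp_force: 3.2
```

>>> carry_out([
  [0,0,-0.02,0,0,0],
  [0,0,-0.02,0,0,0],
])

```text
time_s: 7.35
eef_pos: [0.6037, -0.0324, 0.2032]
orientation: [3.099, 0.516, 0.001]
ft_force: [-2.7, -0.4, 5.3]
gripper_width: -0.0002
grasp_force: 3.2
```

>>> carry_out([
  [0,0,-0.02,0,0,0],
  [0,0,-0.02,0,0,0],
  [0,0,-0.02,0,0,0],
])

```text
time_s: 7.65
eef_pos: [0.6037, -0.0324, 0.2014]
orientation: [3.099, 0.515, 0.001]
ft_force: [-2.4, 0.6, 7.0]
gripper_width: -0.0001
grasp_force: 3.2
```

>>> carry_out([
  [0,0,-0.02,0,0,0],
  [0,0,-0.02,0,0,0],
])

```text
time_s: 7.85
eef_pos: [0.6037, -0.0323, 0.2002]
orientation: [3.099, 0.516, 0.001]
ft_force: [-2.9, 0.5, 5.8]
gripper_width: 0.0003
grasp_force: 3.2
```

>>> carry_out([
  [0,0,-0.02,0,0,0],
  [0,0,-0.02,0,0,0],
  [0,0,-0.02,0,0,0],
])

```text
time_s: 8.15
eef_pos: [0.6037, -0.0324, 0.1984]
orientation: [3.099, 0.516, 0.001]
ft_force: [-1.5, 0.6, 6.2]
gripper_width: -0.0
grasp_force: 3.2
```

>>> carry_out([
  [0,0,-0.02,0,0,0],
  [0,0,-0.02,0,0,0],
])

```text
time_s: 8.35
eef_pos: [0.6036, -0.0324, 0.1972]
orientation: [3.099, 0.516, 0.001]
ft_force: [-1.8, -1.4, 6.6]
gripper_width: -0.0002
grasp_force: 3.2
```

>>> carry_out([
  [0,0,-0.02,0,0,0],
  [0,0,-0.02,0,0,0],
])

```text
time_s: 8.55
eef_pos: [0.6036, -0.0324, 0.196]
orientation: [3.099, 0.516, 0.001]
ft_force: [-2.6, -0.5, 6.9]
gripper_width: 0.0004
grasp_force: 3.5
```

>>> carry_out([
  [0,0,-0.02,0,0,0],
  [0,0,-0.02,0,0,0],
])

```text
time_s: 8.75
eef_pos: [0.6037, -0.0324, 0.195]
orientation: [3.099, 0.516, 0.001]
ft_force: [-2.6, -0.6, 9.3]
gripper_width: 0.0
grasp_force: 4.4
```

Grip reading and wrist force both rise: contact at about 0.1963, foot force about 2.4 N. I'll go half a millimetre more and then back off.

>>> carry_out([
  [0,0,-0.02,0,0,0],
  [0,0,0,0,0,0],
])

```text
time_s: 8.95
eef_pos: [0.6037, -0.0324, 0.1945]
orientation: [3.099, 0.515, 0.001]
ft_force: [-2.6, -0.2, 8.3]
gripper_width: -0.0001
grasp_force: 4.2
```

>>> carry_out([
  [0,0,0.1,0,0,0],
  [0,0,0.4,0,0,0],
  [0,0,0.7,0,0,-1],
  [0,0,0.7,0,0,-1],
  [-0.5,0.1,0.2,0,0,-1],
], jaw=0.53)

```text
time_s: 9.45
eef_pos: [0.591, -0.0296, 0.2595]
orientation: [3.139, 0.135, 0.009]
ft_force: [0.3, -0.0, 0.2]
gripper_width: 0.0402
grasp_force: 0.0
```

>>> carry_out([
  [-0.7,0.13,0,0,0,-1],
  [-0.7,0.13,0,0,0,-1],
  [-0.7,0.13,0,0,0,-1],
  [-0.7,0.13,0,0,0,-1],
  [-0.53,0.11,0,0,0,-0.1],
])

```text
time_s: 9.95
eef_pos: [0.4875, -0.0102, 0.2571]
orientation: [3.119, -0.377, 0.0]
ft_force: [1.2, -0.2, 0.2]
gripper_width: 0.0401
grasp_force: 0.0
```

```bash
python3 -c "
from h import *
from scipy.spatial.transform import Rotation as R
s=env.sense();print(s['eef_pos'],s['ft_force'],s['gripper_width'],s['qpos'][6],R.from_rotvec(s['orientation']).as_matrix()[:,0])
snap('scene','s3.png',(220,100,370,300),3)
"
```

```text
[ 0.48753538 -0.0102129   0.2570946 ] [ 1.16330038 -0.24724767  0.21773079] 0.040117151584774906 -1.945334070800276 [ 9.71264424e-01 -2.38002808e-01  2.85394850e-04]
```

View pics/s3.png

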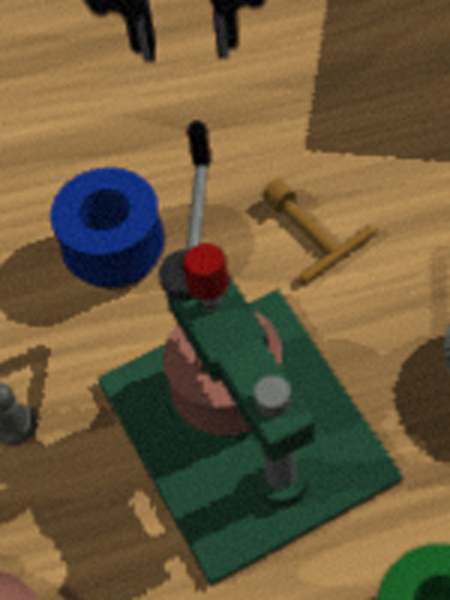

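The knob has stayed down (crop (205,270)), and the open fingers straddle the line of the post (post top at crop (197,130)). Now I'll lower around it.

>>> carry_out([
  [0,0,-0.7,0,0,-0.5],
  [0,0,-0.7,0,0,-0.4],
  [0,0,-0.7,0,0,0],
  [0,0,-0.6,0,0,0],
  [0,0,-0.5,0,0,0],
])

```text
time_s: 10.5
eef_pos: [0.489, -0.0105, 0.16]
orientation: [-3.104, 0.485, -0.0]
ft_force: [0.1, -0.1, -0.3]
gripper_width: 0.0404
grasp_force: 0.0
```

```bash
python3 -c "
from h import *
s=env.sense();print(s['eef_pos'],s['ft_force'],s['gripper_width'])
# arc: TCP follows post position + lead of 13 mm+ (half opening 20 - post radius 7), start with lock .06
y=.225;pv=np.array([.603,-.0326])-.03*np.array([np.cos(y),np.sin(y)]);print(pv)
p=np.array(s['eef_pos'][:2])
for th in np.arange(.06,1.46,.07):
    a=np.pi+y-.6+th; q=pv+.09*np.array([np.cos(a),np.sin(a)]);print(round(th,2),q.round(4),((q-p)/.03).round(2));p=q
"
```

```text
[ 0.48897303 -0.01046452  0.16003129] [ 0.1137386  -0.11415798 -0.27973955] 0.04043400865521536
[ 0.57375618 -0.03929319]
0.06 [ 0.4882 -0.0114] [-0.03 -0.03]
0.13 [ 0.4864 -0.0175] [-0.06 -0.2 ]
0.2 [ 0.4851 -0.0236] [-0.04 -0.21]
0.27 [ 0.4843 -0.0299] [-0.03 -0.21]
0.34 [ 0.4838 -0.0361] [-0.01 -0.21]
0.41 [ 0.4838 -0.0424] [ 0.   -0.21]
0.48 [ 0.4843 -0.0487] [ 0.01 -0.21]
0.55 [ 0.4851 -0.055 ] [ 0.03 -0.21]
0.62 [ 0.4864 -0.0611] [ 0.04 -0.21]
0.69 [ 0.4882 -0.0672] [ 0.06 -0.2 ]
0.76 [ 0.4903 -0.0731] [ 0.07 -0.2 ]
0.83 [ 0.4929 -0.0788] [ 0.09 -0.19]
0.9 [ 0.4959 -0.0844] [ 0.1  -0.19]
0.97 [ 0.4992 -0.0897] [ 0.11 -0.18]
1.04 [ 0.5029 -0.0948] [ 0.12 -0.17]
1.11 [ 0.507  -0.0996] [ 0.14 -0.16]
1.18 [ 0.5114 -0.1042] [ 0.15 -0.15]
1.25 [ 0.5161 -0.1084] [ 0.16 -0.14]
1.32 [ 0.521  -0.1122] [ 0.17 -0.13]
1.39 [ 0.5263 -0.1157] [ 0.17 -0.12]
```

>>> carry_out([
  [-0.04,-0.05,0,0,0,0],
  [-0.06,-0.2,0,0,0,0.88],
  [-0.05,-0.21,0,0,0,0.88],
  [-0.03,-0.21,0,0,0,0.88],
  [-0.01,-0.21,0,0,0,0.88],
], jaw=0.72)

```text
time_s: 11.0
eef_pos: [0.4833, -0.0367, 0.1616]
orientation: [-3.141, 0.04, -0.001]
ft_force: [-0.7, 1.6, -1.2]
gripper_width: 0.0238
grasp_force: 0.8
```

>>> carry_out([
  [0,-0.21,0,0,0,0.88],
  [0.01,-0.21,0,0,0,0.88],
  [0.03,-0.21,0,0,0,0.88],
  [0.04,-0.21,0,0,0,0.88],
  [0.06,-0.2,0,0,0,0.88],
])

```text
time_s: 11.5
eef_pos: [0.4876, -0.0682, 0.1616]
orientation: [3.1, 0.511, 0.001]
ft_force: [-0.4, 1.8, -1.1]
gripper_width: 0.0241
grasp_force: 0.7
```

```bash
python3 -c "
from h import *
s=env.sense();print(s['eef_pos'],s['ft_force'],s['gripper_width'],s['grasp_force'])
snap('scene','s4.png',(220,100,370,300),3)
"
```

```text
[ 0.48760619 -0.06816993  0.16160341] [-0.44322201  1.76656033 -1.13516813] 0.024134496692710557 0.7310887612402439
```

View pics/s4.png

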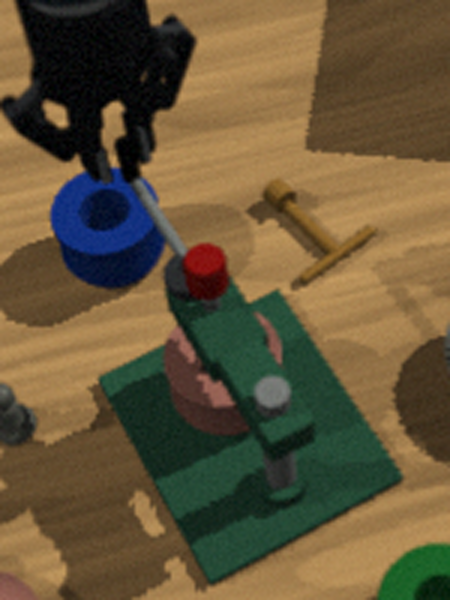

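The lever follows between the fingers (post at crop (125,165)), the drag is about 2 N as stated, and the knob is unmoved. I'll continue round.

>>> carry_out([
  [0.07,-0.2,0,0,0,0.88],
  [0.09,-0.19,0,0,0,0.88],
  [0.1,-0.19,0,0,0,0.88],
  [0.11,-0.18,0,0,0,0.88],
  [0.12,-0.17,0,0,0,0.88],
])

```text
time_s: 12.05
eef_pos: [0.5023, -0.096, 0.1615]
orientation: [2.963, 1.043, 0.001]
ft_force: [-0.6, 1.0, 0.1]
gripper_width: 0.0243
grasp_force: 0.7
```

>>> carry_out([
  [0.14,-0.16,0,0,0,0.88],
  [0.15,-0.15,0,0,0,0.88],
  [0.08,-0.07,0,0,0,0.4],
])

```text
time_s: 12.35
eef_pos: [0.5134, -0.1079, 0.1615]
orientation: [2.862, 1.293, 0.0]
ft_force: [-2.1, 1.3, 1.8]
gripper_width: 0.0237
grasp_force: 0.7
```

>>> carry_out([
  [0.08,-0.07,0,0,0,0.4],
  [0.05,-0.04,0,0,0,0.2],
])

```text
time_s: 12.55
eef_pos: [0.5171, -0.111, 0.1613]
orientation: [2.831, 1.36, 0.0]
ft_force: [-2.0, 1.6, 1.9]
gripper_width: 0.0241
grasp_force: 2.0
```

```bash
python3 -c "
from h import *
s=env.sense();print(s['eef_pos'],s['ft_force'],s['gripper_width'],s['grasp_force'])
snap('scene','s5.png',(200,100,350,250),4)
"
```

```text
[ 0.51707455 -0.11095515  0.161336  ] [-1.98374738  1.59422107  1.86380236] 0.02407619640313951 2.0082753896713257
```

View pics/s5.png

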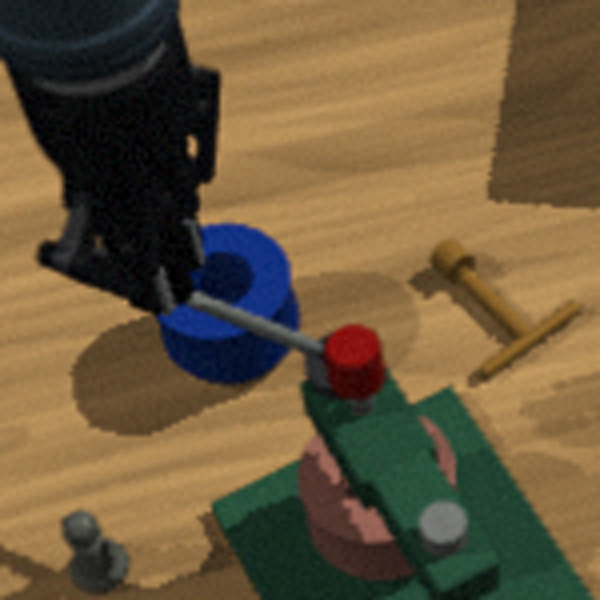

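>>> carry_out([
  [0.08,-0.07,0,0,0,0.3],
  [0.08,-0.07,0,0,0,0.3],
])

```text
time_s: 12.8
eef_pos: [0.5179, -0.111, 0.1605]
orientation: [-2.79, -1.428, 0.009]
ft_force: [-19.4, 15.0, 17.9]
gripper_width: 0.0241
grasp_force: 11.7
```

The hard stop shows clearly (24 N along the arc). I'll back off to the middle of the gap, open and lift.

>>> carry_out([
  [-0.13,0.13,0,0,0,0],
  [-0.12,0.12,0,0,0,0],
])

```text
time_s: 13.0
eef_pos: [0.5145, -0.1073, 0.1609]
orientation: [2.797, 1.428, 0.001]
ft_force: [1.3, -0.8, -0.1]
gripper_width: 0.0241
grasp_force: 0.0
```

>>> carry_out([
  [0,0,0,0,0,0],
  [0,0,0,0,0,0],
  [0,0,0.2,0,0,0],
  [0,0,0.6,0,0,0],
  [0,0,0.9,0,0,0],
], jaw=0.5)

```text
time_s: 13.5
eef_pos: [0.5133, -0.1075, 0.2114]
orientation: [-2.797, -1.428, 0.003]
ft_force: [0.5, 0.3, -0.5]
gripper_width: 0.0427
grasp_force: 0.0
```

>>> carry_out([
  [-0.3,-0.6,0.9,0,0,0],
  [-0.3,-0.9,0.9,0,0,0],
  [-0.3,-0.9,0.3,0,0,0],
  [0,-0.9,0,0,0,0],
  [0,-0.9,0,0,0,0],
])

```text
time_s: 14.0
eef_pos: [0.4872, -0.235, 0.2758]
orientation: [2.797, 1.427, 0.001]
ft_force: [0.5, 0.9, 0.9]
gripper_width: 0.0429
grasp_force: 0.0
```

>>> carry_out([
  [0,-0.9,0,0,0,0],
  [0,-0.9,0,0,0,0],
  [0,-0.5,0,0,0,0],
  [0,0,0,0,0,0],
])

```text
time_s: 14.4
eef_pos: [0.4866, -0.3047, 0.2745]
orientation: [2.8, 1.423, -0.001]
ft_force: [0.5, 0.7, -0.5]
gripper_width: 0.0428
grasp_force: 0.0
```

```bash
python3 -c "
from h import *
s=env.sense();print(s['eef_pos'],s['ft_force'],s['time_s'])
a=env.grab_frame('top')[:,:,::-1][150:290,290:410];b=env.grab_frame('scene')[:,:,::-1][120:260,220:340]
cv2.imwrite('pics/f.png',cv2.resize(np.hstack([a,b]),None,fx=3.3,fy=3.3,interpolation=cv2.INTER_CUBIC))
"
```

```text
[ 0.48658678 -0.30465337  0.27446606] [ 0.5266728   0.71488566 -0.48000682] 14.4
```

View pics/f.png

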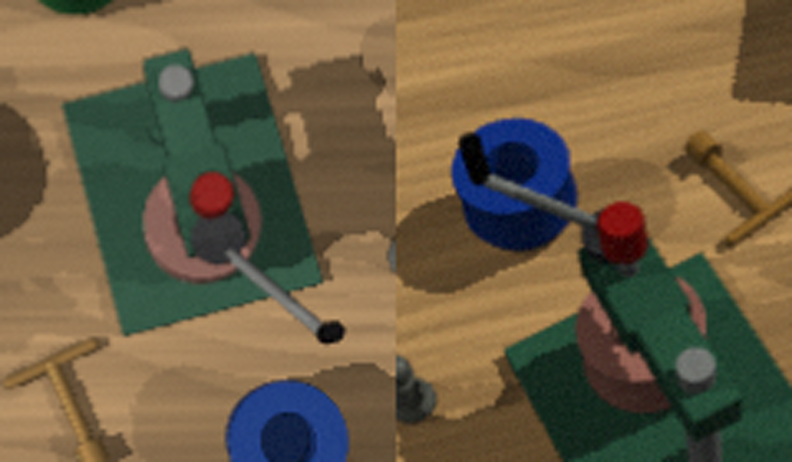

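The lever now points right of the gauge's -x axis: post top at top view (390,251), scene view (242,163). Knob top is at top (354.3,208) / scene (288,185.5). The cup is unmoved. I'll check the numbers.

```bash
python3 -c "
from h import *
P,e=tri((390,250.9),(241.8,162.5));pv=np.array([.5738,-.0393]);d=P[:2]-pv
print(P,e,np.linalg.norm(d),'lock',np.arctan2(-d[1],-d[0])-.225+.6)
print(tri((354.3,207.5),(288,185.5)))
"
```

```text
[ 0.51198031 -0.10540113  0.18150084] 1.4444909425142566e-05 0.09050432983815082 lock 1.1938551512334812
(array([ 0.60369194, -0.0322151 ,  0.19632396]), np.float64(0.002813039714189852))
```

Lock is about 1.19 rad, the knob top is at about 0.195 m as left, and the robot is clear. Handing in.

```bash
python3 -c "
from workcell import env
print(env.close_job())"
```

```text
the job is handed in; nothing more can be done
None
```

I lowered the probe to a gentle touch on the bore bottom (estimated foot force 2–4 N), let go of it, then swung the lever to its stop (lock about 1.19 rad). I handed the job in at about 14.5 s of the 48 s with the arm clear; the result of the judging was not shown.

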